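Press a foot socket home at the lever press and keep it pressed

TASK

Lay the white strip that has the half-inserted foot socket on the narrow bed of the lever press, the socket under the sprung nose and the strip lying along the bed, and let go of it. Then bring the press lever down by its handle so that the socket is pushed fully home, and keep the lever held there with the sprung nose squeezed by about half of its travel, never to the bottom, while the glue grabs: the program finishes while the robot is still holding the lever down. Leave the other things on the bench where they are.

Things in the scene. Friction and masses are not known exactly. Their poses are not given: they have to be found in the camera images.
- press: Bench lever press, white-painted C-frame fixed to the bench, head top 214 mm high. Origin on the bench under the ram axis; x runs from its open front to the column, y along the bed, z up. The head over the bed is 44 mm wide (y -22 to 22), from x -28 to 112, z 136 to 214; the column stands at x 52 to 108. The lever is on the -y side, its shaft along y at z 170 over the ram axis.
- bed_mark (a point): Point on the ram axis on the flat top of the steel bed, 45 mm above the bench; axes as the press. The bed is 40 mm wide (x -20 to 20) and runs from y -35 to 145. Dark stops beside it: end stop, face at y -31.5, 13 mm higher than the bed; back fence, face at x 26.5, 10 mm higher, y -30 to 40. A strip may touch them (its socket is then about 2 mm off the axis) or lie a few mm clear.
- strip: White-faced chipboard strip, 280 x 50 x 16 mm, about 0.17 kg, loose, foot socket in its upper face. Origin: centre of the underside; y along its length, z up. Socket axis at y -110 (30 mm from that end). On the press its x and y axes point as those of the press, the long part towards press +y. Grasped across its 50 mm width at the middle, the gripper clears the press head.
- socket_top (a point): Centre of the top of the foot socket, a grey plastic flange 30 mm across, 3 mm thick, on a 22 mm barrel: 8 to 11 mm above the strip's upper face at the start, 3 mm when fully home.
- socket (a joint): How far the socket is pushed in, 0 to 0.008 m; 0.008 is fully home, flange on the strip. It starts at 0 to 0.003 and resists with about 15 N of friction.
- nose_tip (a point): Centre of the flat underside of the black pressing nose (26 mm across) under the ram; 100 mm above the bench while the lever is up, so 39 mm above a strip on the bed.
- nose (a joint): How far the sprung nose is squeezed up into the ram, 0 to 0.012 m (0.012 is bottomed); 6 N per mm. About half means 0.006.
- lever (a joint): Press lever angle: 0 raised (a spring returns it there), grows as the handle goes down, up to 1.40 rad. Ram and nose go down 36 mm per rad. With the strip on the bed the nose meets the socket at 0.78 to 0.86 rad; with the socket home it is squeezed 6 mm at 1.17 rad and bottomed at 1.33 rad.
- lever_grip (a point): Middle of the lever's black round handle, 26 mm thick, 72 mm long, along the lever, 165 mm from the shaft. At lever angle a it is at x = -0.165 cos(0.66 - a), y = -0.055, z = 0.17 + 0.165 sin(0.66 - a) in the press frame: 271 mm up when raised, 90 mm at 1.17 rad. Pinched across y it can turn between the pads. About 3 N starts it; about 14 N down holds it at 1.17 rad.
- offcut: Bystander: a plain offcut of the same white strip, 150 x 50 x 16 mm, no socket, lying on the bench. Origin: centre of the underside.
- glue_bottle: Bystander: white glue bottle, 60 mm across, 170 mm tall, standing. Origin: centre of its base.
- socket_bin: Bystander: grey open bin, 130 x 160 x 60 mm, with spare sockets. Origin: centre of the underside.
- mallet: Bystander: hammer-shaped mallet, 220 mm long, lying on the bench. Origin: centre of the underside.

How it is judged:
By the outcome, as a careful person would: the job done as asked, in the order asked, and still so for the second after the job is handed in, while the arm keeps its last pose, push and grip.
It also fails if it takes over 58 s, if anything falls off the work surface, if the arm or the gripper's body presses on something with over 40 N, if the wrist force passes 120 N, or if a joint passes its speed limit or range.

ROBOT

A 6-joint arm with a two-finger parallel gripper is mounted at the origin on the work surface. World frame = base frame: x ahead of the robot, y to its left, z up, the work surface at z = 0. Lengths are in m, angles in rad, forces in N, time in s.
With the tool pointing down it reaches from about 0.275 to 0.825 m from the base axis. Payload 4.9 kg.
Tool frame: the origin (TCP) lies midway between the tips of the shut fingers; the grasp point (between the pads) lies 19 mm behind it (bot.grip_depth is the distance from the TCP to the grasp point, in m); z points along the fingers, y is the line along which they close (so a half turn about z gives the same grasp; the last joint's range is limited). The gripper opens to 85 mm and grips with 20 to 120 N. Pads are 22 mm wide; open, the fingers measure 114 mm over their backs; the gripper's body (76 mm by 85 mm) begins 54 mm behind the grasp point. The pads swing forward as they close: fully open they stand 13 mm farther back than shut.
Start: joints at [-1.421, 0.326, -0.193, 1.052, 0, 1.437], TCP at [0.154, -0.528, 0.231] pointing down, gripper open.
Joint ranges: [-2.65, 2.65], [-0.97, 1.79], [-1.3, 1.35], [-1.93, 2.1], [-1.47, 1.37], [-3.14, 3.14]. Speed limits (rad/s): [2.57, 2.57, 3.14, 3.14, 3.14, 3.14].

INTERFACE

Orientations are given as a unit quaternion [w, x, y, z].
In Python, from cell import bot gives the robot as it stands. Calls block until the motion is done:
- bot.move_pose(position, orientation): joint-space move of the TCP to a pose.
- bot.move_linear(position, speed=0.15, rotation=None, until_force=None): straight line of the TCP; rotation=None keeps the orientation; speed is the mean speed in m/s. With until_force (N) it stops when the force on the tool has changed by that much, and returns True; else False.
- bot.goto_joints(angles): joint-space move.
- bot.set_gripper(opening, grasp_force=None): opening from 0.0 (shut) to 1.0 (fully open); grasp_force is the grip in N (None keeps the last); returns when the fingers have stopped.
- bot.wait(seconds).
- bot.solve_ik(position, orientation): joint angles nearest the present ones, or None.
- bot.camera(name): name is "scene" or "top" or "wrist"; returns the picture (384x512x3 uint8, red, green, blue); there is no depth.
- bot.calibration(name): a dict with "mtx" (3x3 intrinsics, pixels), "extrinsics" (4x4, takes a point from world to camera coordinates); the wrist camera has in their place "hand_eye" (4x4, takes a point from camera to tool coordinates, whose origin is the TCP and whose axes are the flange's). Camera axes: x right, y down, z forward; pixel columns grow to the right and rows downward; lengths in m; the calibration is good to about 2 mm. A picture is of the moment at which its call begins: read the wrist's pose just before it. calibration takes no time and is no camera call.
A pose or a line that the arm cannot do raises bot.PlanningError and nothing moves.
- bot.close_job(): hands the job in; it is judged then, once.
Trained networks look in the newest picture that a camera, given by its name, has taken for a name from the list of things; names that differ only in an ending like _2 or _b are one class to them, and where a whole thing is asked for, a point or a joint stands for the part that bears it (a point fixed in the world has none). Each returns a list of dicts, best first, with "confidence" (0 to 1); they miss things now and then, are a little off and sometimes report something else, mostly with a low value. They report only what shows in the picture. A call takes as long as a camera call.
- bot.search_frame(camera, thing): "bbox" ([left, top, width, height] in pixels, round what is visible of it).
Readings, each from a call of its own:
- bot.read_clock(): time.
- bot.read_joint_positions(): joint angles.
- bot.read_joint_vel(): joint speeds.
- bot.read_joint_efforts(): joint torques, N m.
- bot.read_position(): TCP position.
- bot.read_tool_rot(): TCP orientation.
- bot.read_ft_force(): force on the tool from outside, world axes, zero at the start.
- bot.read_moment(): the same for the moment, N m.
- bot.read_gripper_width(): opening from 0.0 (shut) to 1.0 (fully open).
- bot.read_finger_force(): force on a finger pad.
Only numpy, scipy, OpenCV 4.12 (cv2) and the standard library are available. Lean on these libraries where they do the work, as an engineer would, in place of code of your own. Each camera call takes 0.05 s, during which the arm holds its last target. There are 200 camera calls.

## Working session

There is one attempt and no reset: what is moved stays moved. The work goes in short steps, each a Python script; the robot and the scene stay as the last script left them, time stands still between calls to the robot, and variables do not carry over. Pictures are saved under pics/ and viewed, at most 10 in all, crops included, and the job is handed in when it is done.

```bash
mkdir -p pics; ls; python3 - <<'E'
from cell import bot
import cv2, numpy as np
np.set_printoptions(precision=4,suppress=True)
ims=[]
for c in ["top","scene"]:
    im=bot.camera(c); cv2.imwrite(f"pics/{c}0.png",im[:,:,::-1])
    k=bot.calibration(c); print(c,k["mtx"].tolist(),k["extrinsics"])
    for t in ["press","strip","socket_top","nose_tip","lever_grip","offcut","glue_bottle","socket_bin","mallet"]:
        print(t,[(d["bbox"],round(d["confidence"],2)) for d in bot.search_frame(c,t)[:3]])
print(bot.read_clock(), bot.read_tool_rot(), bot.calibration("wrist"))
E
```

```text
pics
top [[441.90911987804657, 0.0, 259.2293240297032], [0.0, 441.90911987804657, 193.28863757826358], [0.0, 0.0, 1.0]] [[ 0.0032 -1.      0.0074  0.0337]
 [-0.9965 -0.0038 -0.0835  0.5387]
 [ 0.0835 -0.0071 -0.9965  1.3826]
 [ 0.      0.      0.      1.    ]]
press [([257.0, 108.9, 102.1, 93.4], 0.57)]
strip [([139.6, 175.3, 80.3, 50.8], 0.89)]
socket_top []
nose_tip []
lever_grip [([324.8, 142.9, 28.2, 57.6], 0.77)]
offcut [([88.0, 212.8, 48.6, 17.5], 0.97), ([391.4, 204.6, 30.5, 71.0], 0.63)]
glue_bottle [([108.1, 160.7, 31.2, 15.8], 0.79), ([375.3, 138.8, 60.1, 46.7], 0.39)]
socket_bin [([374.1, 139.7, 61.0, 50.1], 0.72), ([142.8, 179.0, 10.2, 11.1], 0.58)]
mallet [([392.5, 204.7, 27.1, 72.3], 0.7)]
scene [[460.42795881753864, 0.0, 258.1307214722225], [0.0, 460.42795881753864, 196.03031785546645], [0.0, 0.0, 1.0]] [[-0.5615  0.8272  0.0192  0.2468]
 [ 0.4671  0.336  -0.8179 -0.1053]
 [-0.683  -0.4503 -0.5751  1.9882]
 [ 0.      0.      0.      1.    ]]
press [([162.6, 145.5, 75.4, 127.7], 0.64), ([341.2, 262.6, 24.4, 50.7], 0.63)]
strip [([291.4, 239.2, 55.9, 62.3], 0.62)]
socket_top [([340.8, 264.2, 25.5, 50.5], 0.17)]
nose_tip [([161.7, 143.0, 77.9, 128.4], 0.67)]
lever_grip [([173.8, 146.4, 32.5, 55.9], 0.59)]
offcut [([367.1, 271.3, 49.3, 31.2], 0.63)]
glue_bottle [([341.7, 263.8, 25.4, 46.6], 0.87)]
socket_bin [([108.5, 183.1, 54.4, 44.0], 0.86)]
mallet []
1.0 [-0.      0.9899  0.1414  0.    ] {'mtx': array([[320.7432,   0.    , 262.3696],
       [  0.    , 320.7432, 187.7956],
       [  0.    ,   0.    ,   1.    ]]), 'hand_eye': array([[ 0.0002, -0.9465, -0.3228,  0.0832],
       [ 1.    , -0.    ,  0.0008,  0.0001],
       [-0.0008, -0.3228,  0.9465, -0.1415],
       [ 0.    ,  0.    ,  0.    ,  1.    ]])}
```

```bash
python3 - <<'E'
import cv2
a=cv2.imread("pics/top0.png")[90:300,70:450]; cv2.imwrite("pics/top0c.png",cv2.resize(a,None,fx=2.1,fy=2.1,interpolation=cv2.INTER_CUBIC))
a=cv2.imread("pics/scene0.png")[120:330,90:430]; cv2.imwrite("pics/scene0c.png",cv2.resize(a,None,fx=2.3,fy=2.3,interpolation=cv2.INTER_CUBIC))
E
```

```text
(no output)
```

View pics/top0c.png

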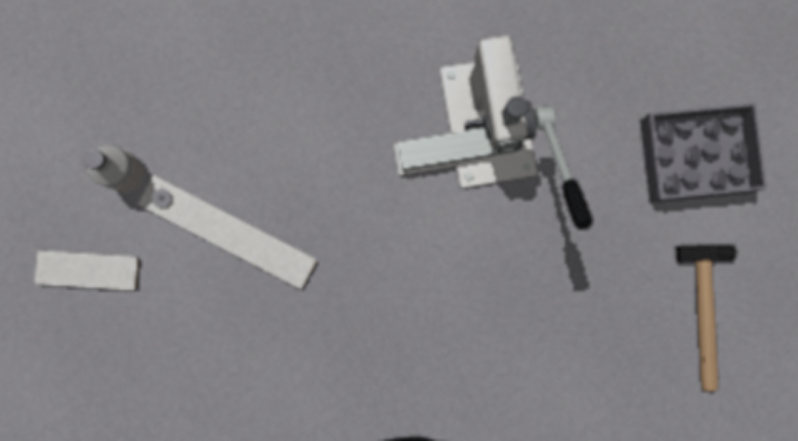

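View pics/scene0c.png

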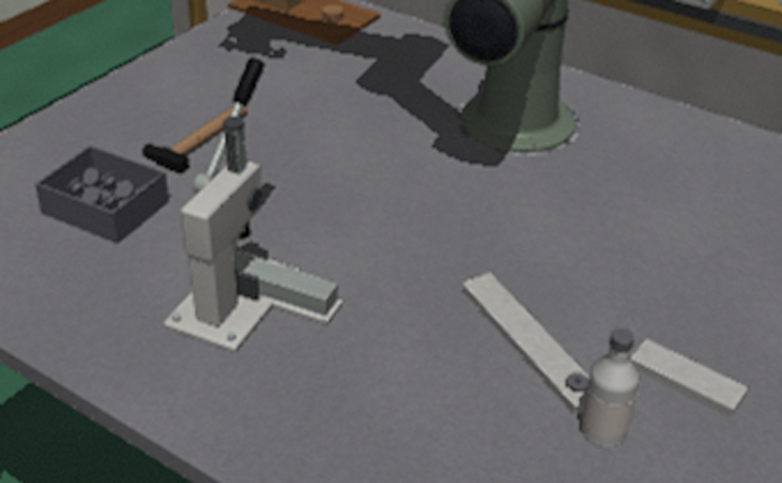

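The top picture shows the strip with its socket end (crop 162,198) beside the glue bottle, pointing away from the press. The bed runs left from the press head, and its end corners are at about (395,145) and (398,175). The handle is at (578,203). The scene view agrees. Next I'll compute rough poses.

```bash
cat > h.py <<'E'
import numpy as np, cv2
from cell import bot
from scipy.spatial.transform import Rotation as R
np.set_printoptions(precision=4,suppress=True)
def quat(yaw):  # tool pointing down, tool y axis at angle yaw+90 (tool x at yaw)
    x=np.array([np.cos(yaw),np.sin(yaw),0]); z=np.array([0,0,-1.]); y=np.cross(z,x)
    q=R.from_matrix(np.c_[x,y,z]).as_quat(); return np.array([q[3],q[0],q[1],q[2]])
def mat(p,q):
    T=np.eye(4); T[:3,:3]=R.from_quat([q[1],q[2],q[3],q[0]]).as_matrix(); T[:3,3]=p; return T
def cam(name,tool=None):
    k=bot.calibration(name)
    E=k["extrinsics"] if name!="wrist" else np.linalg.inv(tool@k["hand_eye"])
    return k["mtx"],E
def proj(K,E,P):
    P=np.atleast_2d(P); c=P@E[:3,:3].T+E[:3,3]; u=c@K.T; return u[:,:2]/u[:,2:]
def ray(K,E,uv,z):
    d=E[:3,:3].T@np.linalg.solve(K,[uv[0],uv[1],1]); o=-E[:3,:3].T@E[:3,3]; return o+d*(z-o[2])/d[2]
def wshot(fn):
    T=mat(bot.read_position(),bot.read_tool_rot()); im=bot.camera("wrist"); cv2.imwrite(fn,im[:,:,::-1]); np.save(fn[:-4]+".npy",T); return im,cam("wrist",T)
E
python3 - <<'E'
from h import *
K,E=cam("top")
f=lambda u,v,z:ray(K,E,(u/2.1+70,v/2.1+90),z)
for n,u,v,z in [("sock",162,196,.027),("s+far1",317,261,.016),("far2",304,289,.016),("near",158,178,.016),("bed l1",395,145,.045),("bed l2",398,175,.045),("bed r front",490,154,.045),("handle",578,203,.271),("head c top back",482,40,.214),("head top back2",508,38,.214)]: print(n,f(u,v,z))
E
```

```text
sock [0.5685 0.3909 0.027 ]
s+far1 [0.4716 0.157  0.016 ]
far2 [0.4293 0.1762 0.016 ]
near [0.5972 0.4004 0.016 ]
bed l1 [0.6448 0.0397 0.045 ]
bed l2 [0.5995 0.035  0.045 ]
bed r front [ 0.6318 -0.1028  0.045 ]
handle [ 0.536  -0.1881  0.271 ]
head c top back [ 0.7589 -0.0747  0.214 ]
head top back2 [ 0.7617 -0.1093  0.214 ]
```

Rough poses: the strip centre is near (0.517, 0.294), and the socket-to-far-end distance is 253 mm against 250 mm nominal. The press is near (0.639, -0.107) with yaw about 0.12. I'll take close wrist views of both.

```bash
python3 - <<'E'
from h import *
bot.move_pose([0.35,-0.08,0.42],quat(1.2))
bot.move_pose([0.615,0.0,0.25],quat(1.69))
wshot("pics/wp.png")
print([(t,[(d["bbox"],round(d["confidence"],2)) for d in bot.search_frame("wrist",t)[:2]]) for t in ["press","nose_tip"]])
bot.move_pose([0.517,0.294,0.2],quat(-2.055))
wshot("pics/ws.png")
print([(t,[(d["bbox"],round(d["confidence"],2)) for d in bot.search_frame("wrist",t)[:2]]) for t in ["strip","socket_top","glue_bottle"]])
print(bot.read_clock(),bot.read_joint_positions())
for n in ("wp","ws"):
    cv2.imwrite(f"pics/{n}2.png",cv2.resize(cv2.imread(f"pics/{n}.png"),(768,576),interpolation=cv2.INTER_CUBIC))
E
```

```text
[('press', [([278.5, 263.0, 21.2, 13.6], 0.61)]), ('nose_tip', [([276.8, 261.1, 22.7, 15.0], 0.68)])]
[('strip', [([238.5, 14.7, 51.9, 263.7], 0.84)]), ('socket_top', [([252.1, 245.6, 29.4, 25.3], 0.8)]), ('glue_bottle', [([226.9, 279.5, 60.3, 82.1], 0.78)])]
6.2417 [ 0.3922  0.4298 -0.1195  1.0213 -0.0001 -0.6934]
```

View pics/wp2.png

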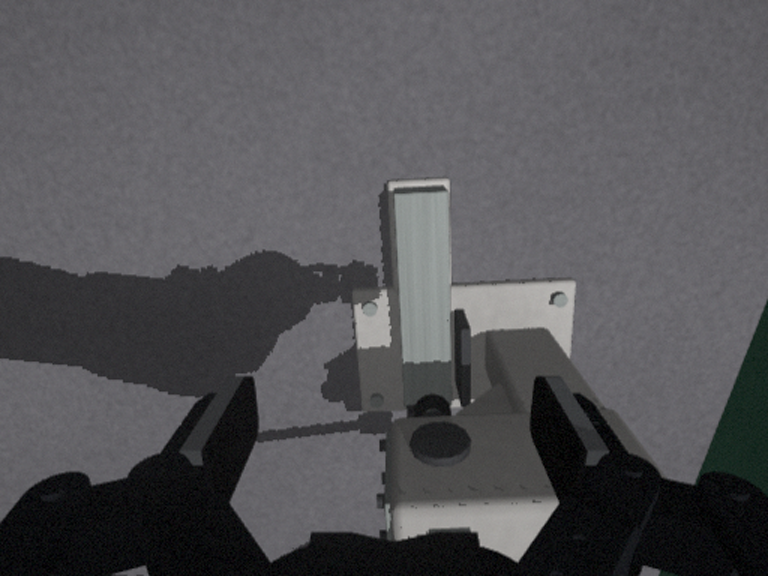

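View pics/ws2.png

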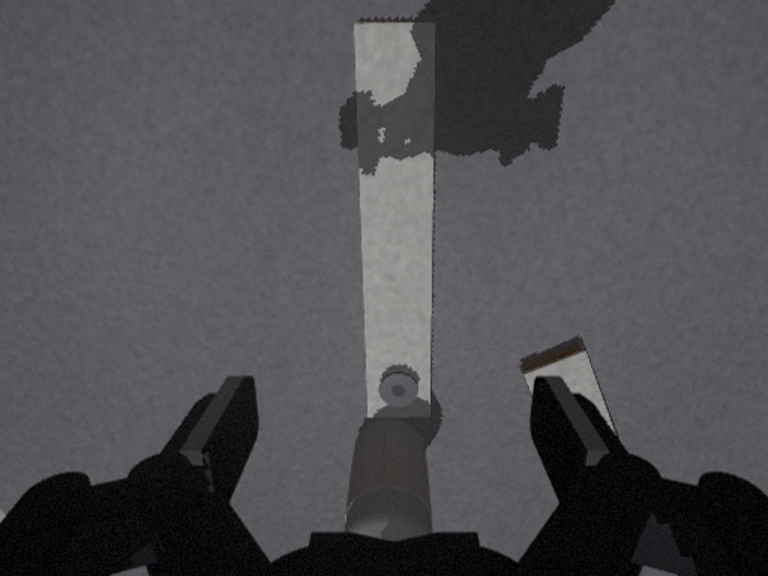

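The wrist views are clear. Strip (768x576 picture): face corners at about (355,23), (435,23), (431,415) and (367,417), socket at (398,388), bottle just beyond the socket end. Press: bed end corners at about (395,192) and (448,190), with the edges running to (403,362) and (451,362), and the head's front corners at about (390,418) and (388,502). Next I'll fit both poses.

```bash
python3 - <<'E'
from h import *
from scipy.optimize import least_squares
s=1.5
def fit(fn,pts,x0):
    K,E=cam("wrist",np.load(fn))
    L=np.array([p[0] for p in pts],float)/1000; U=(np.array([p[1] for p in pts],float)+.5)/s-.5
    def W(q): c,n=np.cos(q[2]),np.sin(q[2]); return L@np.array([[c,n,0],[-n,c,0],[0,0,1]])+[q[0],q[1],0]
    r=least_squares(lambda q:(proj(K,E,W(q))-U).ravel(),x0,loss="soft_l1"); print(fn,r.x); print((proj(K,E,W(r.x))-U).round(1).tolist()); return r.x
# strip frame
fit("pics/ws.npy",[((-25,140,16),(435,23)),((25,140,16),(355,23)),((25,-140,16),(367,417)),((-25,-140,16),(431,415)),((0,-110,25),(398,388))],[.517,.294,-2.055-np.pi/2])
fit("pics/ws.npy",[((25,140,16),(435,23)),((-25,140,16),(355,23)),((-25,-140,16),(367,417)),((25,-140,16),(431,415)),((0,-110,25),(398,388))],[.517,.294,-2.055-np.pi/2])
# press frame
B=[((-20,145,45),(395,192)),((20,145,45),(448,191))]
fit("pics/wp.npy",B+[((26.5,40,55),(456,310))],[.639,-.107,.12])
fit("pics/wp.npy",B+[((26.5,40,55),(456,310)),((-28,22,136),(389,420)),((-28,22,214),(388,505))],[.639,-.107,.12])
im=cv2.imread("pics/wp.png")[110:345,230:400]; cv2.imwrite("pics/wp3.png",cv2.resize(im,None,fx=2.5,fy=2.5,interpolation=cv2.INTER_CUBIC)*1)
g=cv2.imread("pics/wp3.png"); g=np.clip(g*1.6,0,255).astype(np.uint8); cv2.imwrite("pics/wp3.png",g)
E
```

```text
pics/ws.npy [ 0.5111  0.298  -3.67  ]
[[-39.6, -2.9], [68.9, -0.3], [40.5, 1.0], [-44.3, 0.7], [0.0, 1.5]]
pics/ws.npy [ 0.5163  0.2958 -3.6151]
[[0.9, -1.5], [-1.0, -0.7], [0.1, 0.9], [-0.4, 1.8], [0.3, 2.0]]
pics/wp.npy [ 0.65   -0.1084  0.1371]
[[-1.2, -0.4], [0.7, -0.5], [0.2, 13.3]]
pics/wp.npy [ 0.6535 -0.1076  0.1621]
[[-1.2, -0.2], [0.7, -1.2], [2.5, 12.5], [-0.1, -4.8], [-0.4, 3.1]]
```

View pics/wp3.png

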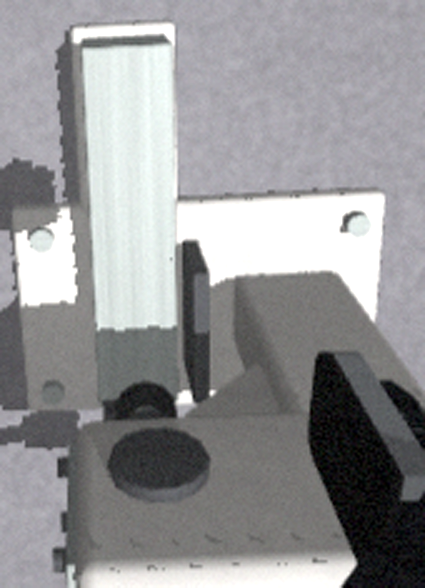

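```bash
python3 - <<'E'
from h import *
from scipy.optimize import least_squares
K,E=cam("wrist",np.load("pics/wp.npy"))
obs=[((-20,145,45),(82,46)),((20,145,45),(171,44)),((-20,None,45),(96,328)),((20,None,45),(177,328)),((-20,None,45),(89,190)),((20,None,45),(174,190)),
((-28,22,136),(76,424)),((-28,22,214),(74,562)),((0,26,170),(159,460))]
U=np.array([[229.7+a/2.5,109.7+b/2.5] for _,(a,b) in obs])
def W(q):
    L=np.array([[p[0],0 if p[1] is None else p[1],p[2]] for p,_ in obs],float)/1000
    L[2:6,1]=q[3:7]
    c,n=np.cos(q[2]),np.sin(q[2]); return L@np.array([[c,n,0],[-n,c,0],[0,0,1]])+[q[0],q[1],0]
for sel in (slice(0,6),slice(0,9)):
    r=least_squares(lambda q:(proj(K,E,W(q))-U)[sel].ravel(),[.645,-.107,.14,.02,.02,.08,.08],loss="soft_l1")
    print(r.x); print((proj(K,E,W(r.x))-U).round(1).tolist())
    q=r.x;c,n=np.cos(q[2]),np.sin(q[2]); g=lambda x,y:np.array([q[0]+c*x-n*y,q[1]+n*x+c*y])
    for nm in ["top"]:
        k2=cam(nm); h=g(-.165*np.cos(.66),-.055); print("handle top px",proj(*k2,[[*h,.271]]),"bed end",proj(*k2,[[*g(-.02,.145),.045],[*g(.02,.145),.045]]))
E
```

```text
[ 0.6547 -0.1084  0.1701  0.0095  0.0074  0.0802  0.0781]
[[-0.7, 0.6], [0.9, -0.6], [-0.4, 0.0], [0.2, -0.0], [-0.5, 0.0], [0.6, -0.0], [-0.0, -3.2], [0.0, 6.5], [0.0, 0.8]]
handle top px [[343.9509 186.8494]] bed end [[260.7918 169.9021]
 [258.6789 157.4748]]
[ 0.6546 -0.108   0.17    0.009   0.007   0.0797  0.0777]
[[-0.7, 0.2], [0.9, -1.0], [-0.4, 0.0], [0.2, -0.0], [-0.5, 0.0], [0.6, -0.0], [-0.1, -3.6], [0.0, 5.9], [0.0, 0.3]]
handle top px [[343.7751 186.8791]] bed end [[260.6463 169.9219]
 [258.5346 157.4942]]
```

Both fits hold up. The press is at (0.6545, -0.108) with yaw 0.170, and the handle's predicted top-view pixel (344,187) matches the picture. The strip centre is (0.5163, 0.2958). Now the grasp.

```bash
python3 - <<'E'
from h import *
q=quat(-3.6151+np.pi/2); c=[.5163,.2958]
bot.set_gripper(0.8,60)
bot.move_linear([*c,0.03],speed=0.12,rotation=q)
hit=bot.move_linear([*c,-0.004],speed=0.03,until_force=4)
p=bot.read_position(); print(hit,p,bot.read_ft_force())
if hit: bot.move_linear([p[0],p[1],p[2]+.004],speed=.03)
bot.set_gripper(0.0,60)
print(bot.read_gripper_width(),bot.read_finger_force(),bot.read_position(),bot.read_ft_force())
z0=bot.read_position()[2]
# lift, drifting along strip +y, away from the bottle
yw=-3.6151+np.pi/2
bot.move_linear([c[0]+.03*np.cos(yw),c[1]+.03*np.sin(yw),z0+.05],speed=0.08)
bot.move_linear([c[0]+.03*np.cos(yw),c[1]+.03*np.sin(yw),z0+.22],speed=0.15)
print(z0,bot.read_ft_force(),bot.read_moment(),bot.read_gripper_width(),bot.read_clock())
im,_=wshot("pics/lift.png"); cv2.imwrite("pics/top1.png",bot.camera("top")[:,:,::-1])
a=cv2.resize(im[:,:,::-1],(512,384)); cv2.imwrite("pics/lift2.png",a)
E
```

```text
False [ 0.5165  0.2959 -0.0038] [ 0.486   0.7996 -0.515 ]
0.5699511658259014 67.7191581825263 [ 0.5174  0.2961 -0.0026] [ 0.2313 -0.9802  7.6048]
-0.002626975050540825 [-0.0316  0.0893 -2.2919] [-0.0276  0.0374  0.0414] 0.5663509073289257 11.8833
```

View pics/lift2.png

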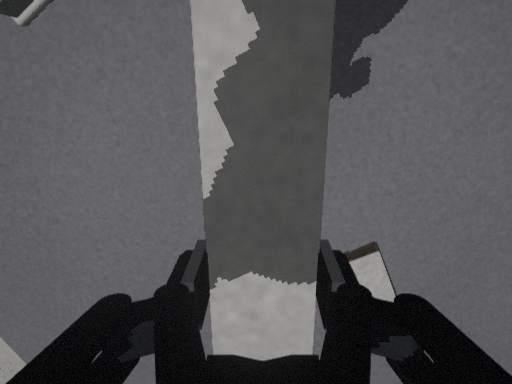

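The strip is held squarely across its width. The picture shows the pads on both edges at columns 205 and 320, and the bench and offcut are undisturbed. Next I'll carry it to the press, enter along the bed and register it on the stops.

```bash
cat >> h.py <<'E'
PX,PY,PW=.6545,-.108,.170
def press(x,y,z): c,s=np.cos(PW),np.sin(PW); return np.array([PX+c*x-s*y,PY+s*x+c*y,z])
def local(p): c,s=np.cos(PW),np.sin(PW); d=np.asarray(p)[:2]-[PX,PY]; return np.array([c*d[0]+s*d[1],-s*d[0]+c*d[1],p[2]])
E
python3 - <<'E'
from h import *
q=quat(PW+np.pi/2)
bot.move_pose(press(-.004,.200,.217),q)
print(bot.read_joint_positions(),bot.read_clock())
bot.move_linear(press(-.004,.200,.061),speed=.12)
print("moving in",bot.move_linear(press(-.004,.116,.061),speed=.08,until_force=6), local(bot.read_position()),bot.read_ft_force(),bot.read_clock())
wshot("pics/in.png"); 
im=bot.camera("scene"); cv2.imwrite("pics/in_s.png",cv2.resize(im[130:290,140:320,::-1],None,fx=4,fy=3.6,interpolation=cv2.INTER_CUBIC))
E
```

```text
[ 0.0244  0.4713 -0.0095  1.0902  0.0001  1.4245] 13.85
moving in False [-0.0041  0.1166  0.0609] [-0.3438  0.1144 -3.5365] 16.5
```

View pics/in_s.png

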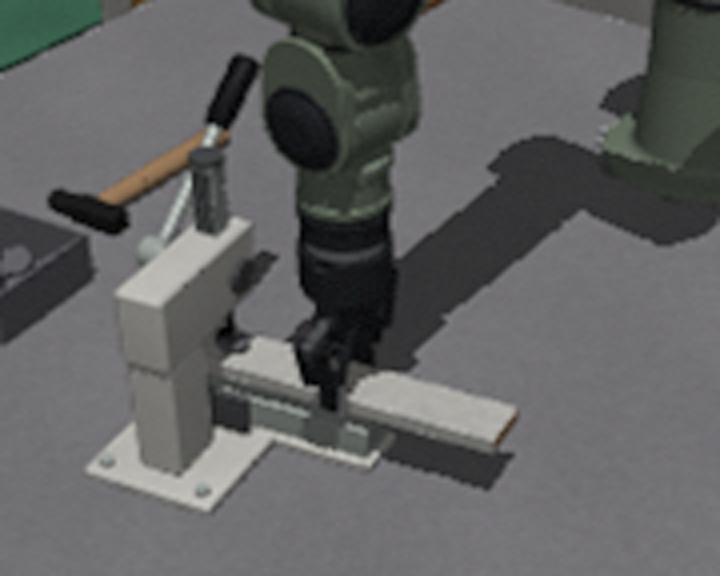

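The strip is level over the bed, with its socket end under the nose and clear of the fence. Now I'll lower it, register it on both stops and set it down.

```bash
python3 - <<'E'
from h import *
S=lambda: (local(bot.read_position()),bot.read_ft_force())
print("down",bot.move_linear(press(-.004,.116,.0455),speed=.04,until_force=5),*S())
z=bot.read_position()[2]
print("-y",bot.move_linear(press(-.004,.102,z),speed=.02,until_force=5),*S())
y=local(bot.read_position())[1]+.0012
bot.move_linear(press(-.004,y,z),speed=.02)
print("+x",bot.move_linear(press(.007,y,z),speed=.02,until_force=4),*S())
x=local(bot.read_position())[0]-.0012
bot.move_linear(press(x,y,z),speed=.02)
print("bed",bot.move_linear(press(x,y,z-.012),speed=.015,until_force=4),*S(),bot.read_gripper_width(),bot.read_clock())
E
```

```text
down False [-0.0043  0.1161  0.0451] [ 0.3328 -0.1391 -1.0689]
-y True [-0.0048  0.1077  0.0445] [-0.2017 -0.2526 -1.572 ]
+x True [0.0009 0.1094 0.0437] [-0.6305  0.2465 -2.8552]
bed True [-0.0002  0.1089  0.0425] [-0.8111  0.3742  4.109 ] 0.5677793248901158 18.9333
```

Contacts came at y=0.1077 (0.1085 expected) and x=0.0009 (0.0015 expected), so the press pose is confirmed. Release and check.

```bash
python3 - <<'E'
from h import *
bot.set_gripper(0.8)
l=local(bot.read_position())
bot.move_linear(press(l[0],l[1],.15),speed=.1)
bot.move_linear(press(-.01,.16,.25),speed=.15)
im,_=wshot("pics/rel.png")
print([(t,[(d["bbox"],round(d["confidence"],2)) for d in bot.search_frame("wrist",t)[:2]]) for t in ["strip","socket_top"]],bot.read_clock())
a=np.clip(im[120:384,180:400,::-1]*1.5,0,255).astype(np.uint8); cv2.imwrite("pics/rel2.png",cv2.resize(a,None,fx=2.2,fy=2.2,interpolation=cv2.INTER_CUBIC))
K,E=cam("wrist",np.load("pics/rel.npy"))
print((proj(K,E,[press(x,y,.061) for x,y in [(-.025,-.02+.27),(.025,.25),(-.025,.05),(.025,.05)]])-[180,120])*2.2)
E
```

```text
[('strip', [([251.4, 73.9, 49.4, 238.0], 0.85)]), ('socket_top', [([261.6, 285.3, 25.7, 15.9], 0.74)])] 21.5583
[[ 152.5585 -106.6339]
 [ 266.3445 -106.6819]
 [ 157.4837  294.5275]
 [ 251.8911  295.052 ]]
```

View pics/rel2.png

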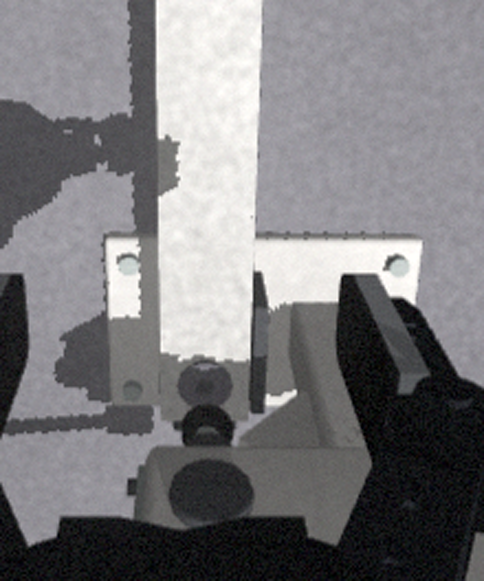

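The strip lies straight on the bed against the fence. The socket (crop 205,382) sits just under the dark nose and hub at (207,425). Now the lever: go over the head and pinch the raised handle.

```bash
cat >> h.py <<'E'
def hand(a,dz=0,dx=0,dy=0): return press(-.165*np.cos(.66-a)+dx,-.055+dy,.17+.165*np.sin(.66-a)-bot.grip_depth+dz)
E
python3 - <<'E'
from h import *
K,E=cam("wrist",np.load("pics/rel.npy"))
print("sock/nose expected crop px",(proj(K,E,[press(0,0,.0705),press(0,0,.1),press(0,-.03,.061)])-[180,120])*2.2)
q=quat(PW+np.pi)
bot.move_linear(press(-.03,.16,.40),speed=.25)
bot.move_pose(hand(0,dz=.12),q)
print(bot.read_joint_positions(),bot.read_clock())
im,(K,E)=wshot("pics/hd.png")
print([(d["bbox"],round(d["confidence"],2)) for d in bot.search_frame("wrist","lever_grip")[:2]])
print("expect", proj(K,E,[press(-(.165+t)*np.cos(.66),-.055,.17+(.165+t)*np.sin(.66)) for t in (-.036,0,.036)]))
cv2.imwrite("pics/hd2.png",im[:,:,::-1])
E
```

```text
sock/nose expected crop px [[204.0469 385.6021]
 [205.2054 423.1227]
 [203.1785 419.5353]]
[-0.4614  0.3111  0.1412  1.4018  0.0002 -0.6314] 24.0417
[([242.2, 148.1, 38.6, 126.6], 0.67), ([289.9, 215.6, 15.9, 15.5], 0.62)]
expect [[262.2463 210.4582]
 [262.2372 188.3146]
 [262.2256 160.2839]]
```

View pics/hd2.png

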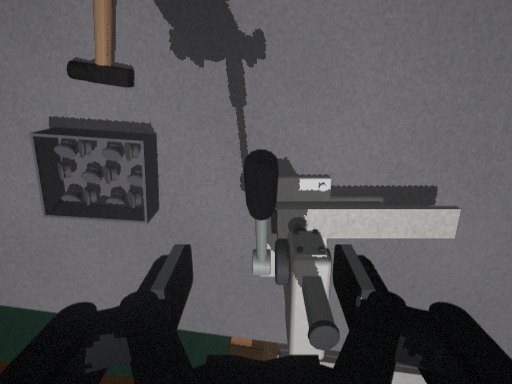

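The handle shows at column 262, rows 150–218, exactly where predicted (262, 160–210 plus its radius). Pinch it.

```bash
python3 - <<'E'
from h import *
bot.set_gripper(0.8)
print(bot.move_linear(hand(0,dz=.0),speed=.08,until_force=8),local(bot.read_position()),bot.read_ft_force())
bot.set_gripper(0.0,45)
print(bot.read_gripper_width(),bot.read_finger_force(),local(bot.read_position()),bot.read_ft_force(),bot.read_clock())
for a in (.08,.16,.26,.36,.46,.56,.66):
    bot.move_linear(hand(a),speed=.06)
    print(a,bot.read_ft_force())
print(local(bot.read_position()),hand(.66)[2],bot.read_gripper_width(),bot.read_clock())
im=bot.camera("scene"); K,E=cam("scene")
cv2.imwrite("pics/mid_s.png",im[:,:,::-1]); print(proj(K,E,[hand(.66)+[0,0,.019]]))
E
```

```text
False [-0.1301 -0.0552  0.253 ] [ 0.2308 -0.0781 -0.3795]
0.2941132401472277 44.186690747737885 [-0.1303 -0.0559  0.2529] [-0.0994 -3.9834  2.1729] 26.4667
0.08 [-0.6648 -2.2963  5.6598]
0.16 [ 0.0475 -3.2364  6.288 ]
0.26 [-1.0878 -3.6107  7.045 ]
0.36 [-0.6283 -4.4036  6.4501]
0.46 [-0.883  -3.3655  5.8027]
0.56 [-1.4889 -4.585   6.3438]
0.66 [-1.2313 -4.9567  5.6122]
[-0.1648 -0.0559  0.1518] 0.15130000000000002 0.29237601152004855 29.325
[[204.9674 175.0601]]
```

The lever follows with about 6 N and no slip. Continue down through contact.

```bash
python3 - <<'E'
from h import *
for a in (.74,.80,.86,.92,.98,1.04,1.10,1.14):
    bot.move_linear(hand(a),speed=.04)
    p=local(bot.read_position()); z=p[2]+bot.grip_depth
    print(a,"a_z %.3f"%(.66+np.arcsin((.17-z)/.165)),bot.read_ft_force())
print(p,bot.read_gripper_width(),bot.read_clock())
E
```

```text
0.74 a_z 0.736 [-1.3694 -5.044   5.2264]
0.8 a_z 0.797 [-2.4217 -4.8709  6.2623]
0.86 a_z 0.856 [-2.6203 -4.5759  6.7231]
0.92 a_z 0.915 [-3.2565 -4.6828  8.1985]
0.98 a_z 0.975 [-3.3469 -4.2722  8.608 ]
1.04 a_z 1.035 [-4.5935 -3.8711  9.0857]
1.1 a_z 1.094 [-5.6091 -4.4859 10.5511]
1.14 a_z 1.133 [-6.0693 -4.9754 11.4102]
[-0.1469 -0.0559  0.0761] 0.2877302880583436 32.575
```

```bash
python3 - <<'E'
from h import *
bot.move_linear(hand(1.178),speed=.03); bot.wait(.5)
p=local(bot.read_position()); z=p[2]+bot.grip_depth
print("a_z %.3f"%(.66+np.arcsin((.17-z)/.165)),p,bot.read_ft_force(),bot.read_finger_force(),bot.read_gripper_width(),bot.read_clock())
T=mat(bot.read_position(),bot.read_tool_rot()); K,E=cam("scene")
im=bot.camera("scene"); print([(t,[(d["bbox"],round(d["confidence"],2)) for d in bot.search_frame("scene",t)[:2]]) for t in ["lever_grip","strip"]])
g=lambda t:press(-(.165+t)*np.cos(.66-1.172),-.055,.17+(.165+t)*np.sin(.66-1.172))
print(proj(K,E,[g(-.036),g(0),g(.036)]))
im2,(K,E)=wshot("pics/held.png"); print([(d["bbox"],round(d["confidence"],2)) for d in bot.search_frame("wrist","lever_grip")[:2]],proj(K,E,[g(-.036),g(0),g(.036)]))
a=cv2.resize(im[140:290,140:260,::-1],(440,550),interpolation=cv2.INTER_CUBIC); b=cv2.resize(im2[250:384,100:,::-1],(358,117)); 
b=cv2.resize(im2[184:384,170:370,::-1],(358,550*358//440),interpolation=cv2.INTER_CUBIC); b=cv2.copyMakeBorder(b,0,550-b.shape[0],0,0,0)
cv2.imwrite("pics/held2.png",np.clip(np.hstack([a,b])*1.5,0,255).astype(np.uint8))
E
```

```text
a_z 1.169 [-0.1442 -0.0559  0.0708] [-7.5683 -3.9936 12.2354] 49.83152478933334 0.28750239636016645 33.4333
[('lever_grip', [([176.2, 196.5, 10.3, 7.6], 0.58)]), ('strip', [([190.9, 225.3, 79.7, 37.6], 0.97)])]
[[198.3962 197.3595]
 [203.1006 196.8328]
 [207.6184 196.327 ]]
[([230.3, 189.9, 63.9, 171.9], 0.9)] [[264.8473 362.5383]
 [264.7928 275.3659]
 [264.743  195.8907]]
```

View pics/held2.png

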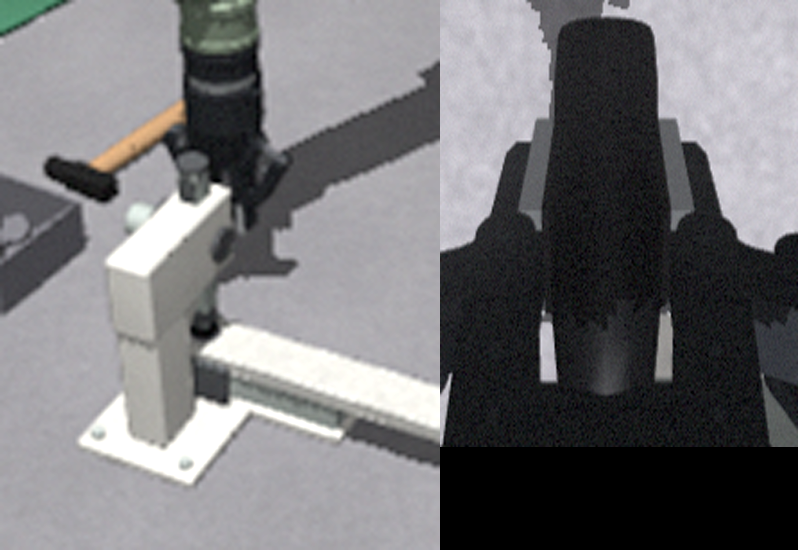

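The handle is held at 1.17 rad. It sits centred between the pads, with its end at row 190 as predicted, and the 14.4 N along its travel agrees with about 6 mm of nose squeeze. The nose is down on the socket and the strip hasn't moved.

```bash
python3 -c "
from cell import bot
print(bot.close_job())"
```

```text
the job is handed in; nothing more can be done
None
```

The strip is on the press bed and released, and the robot is still holding the lever at about 1.17 rad. By lever angle and force, that means the socket is home and the nose squeezed about 6 mm. The job was handed in at about 33 s.

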